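Stack the parts cases under where the lantern stood

TASK

Lift the little lantern off the grey case by its handle and stand it upright on the round cork mat. Then take the orange case and after it the blue case from the sloping rack and stack them squarely on the grey one, edges flush, long side over long side (either end may face forward): orange on grey, blue on top. Set everything down gently without dropping or toppling it, leave the grey case where it is, and do not disturb the glue bottle or the sanding block.

Things in the scene. Friction and masses are not known exactly. Their poses are not given: they have to be found in the camera images.
- grey_case: closed grey parts case, 120 mm long (x) x 62 mm wide (y) x 60 mm high (z), smooth sides, flat lid, two small steel clasps on its -x end; about 0.9 kg; origin at the centre of its underside. Loose; stands flat on the bench and is the foot of the column; the lantern stands on it at first.
- deep_case: closed orange parts case, 120 mm long (x) x 62 mm wide (y) x 50 mm high (z), smooth sides, flat lid, two small steel clasps on its -x end; about 0.35 kg; origin at the centre of its underside. The deeper case on the rack, in either bay; at first its z is square to the 30 degree slope and its x points up the slope. Grip across the 62 mm width.
- shallow_case: closed blue parts case, 120 mm long (x) x 62 mm wide (y) x 36 mm high (z), smooth sides, flat lid, two small steel clasps on its -x end; about 0.24 kg; origin at the centre of its underside. The shallower case on the rack, in the other bay; at first its z is square to the 30 degree slope and its x points up the slope. Grip across the 62 mm width.
- lantern: small round LED lantern, 135 mm high, black foot 56 mm across, clear body, green cap up to 86 mm, 0.28 kg; origin at the centre of its underside, z up. A stiff arched handle stands over it: its green grip, 12 mm thick (x), 14 mm high, 40 mm long (y), is centred 128 mm above the origin.
- mat: round cork mat, 120 mm across and 4 mm thick, fixed flat on the bench; origin at the centre of its underside.
- rack: fixed plywood rack, 170 x 230 mm, a board sloping up at 30 degrees towards its +x (away from the robot), with a 12 mm high lip at its low edge; up to 100 mm high. Origin at the centre of its underside, z up. Its two bays lie side by side, their middles at y = +64 mm and -64 mm; a case there has its origin at about x = -13 mm, z = 60 mm.
- wood_glue: white glue bottle with red cap, 58 mm across, 187 mm high, origin at the centre of its underside; bystander.
- sanding_block: cork sanding block 63 x 101 x 34 mm, origin at the centre of its underside; bystander.
There are look-alikes about, which are no part of the job. There is more than one size of the lantern; the one meant has the size given above.

How it is judged:
On the way, in this order (a step that is already met when the one before it is completed fails the run):
1. the lantern stands released on the cork mat (horizontal distance between lantern and mat below 0.03 m and height (world z) of lantern below 0.008 m and angle between lantern's own z axis and vertical below 0.06 rad and linear speed of lantern below 0.02 m/s and contact force between the fingers and lantern below 0.2 N), for 0.2 s.
2. the orange case lies squarely on the grey case, released (horizontal distance between deep_case and grey_case below 0.01 m and z of deep_case in the frame of grey_case between 0.056 and 0.064 m and angle between the x axis of deep_case and the x axis of grey_case, either way round below 0.12 rad and angle between deep_case's own z axis and vertical below 0.05 rad and linear speed of deep_case below 0.02 m/s and contact force between the fingers and deep_case below 0.2 N), for 0.2 s.
At the end, for the whole second after the job is handed in: Lantern upright, released, within 30 mm of the mat's middle. Orange case on the grey, blue on the orange: each centred over the grey within 10 mm, turned under 0.12 rad from it (either way round), flat, released, at rest. Grey case under 20 mm from where it stood (all of step 1 and all of step 2 and horizontal distance between shallow_case and grey_case below 0.01 m and z of shallow_case in the frame of grey_case between 0.106 and 0.114 m and angle between the x axis of shallow_case and the x axis of grey_case, either way round below 0.12 rad and angle between shallow_case's own z axis and vertical below 0.05 rad and linear speed of shallow_case below 0.02 m/s and contact force between the fingers and shallow_case below 0.2 N and distance of grey_case from where it was at the start of the episode below 0.02 m); the robot touches nothing.
It fails at once if the lantern is tipped more than 35 degrees (angle between lantern's own z axis and vertical above 0.61 rad).
It fails at once if the lantern or a case falls freely (faster than 0.45 m/s while not held) ((linear speed of lantern above 0.45 m/s and contact force between the fingers and lantern below 0.2 N) or (linear speed of deep_case above 0.45 m/s and contact force between the fingers and deep_case below 0.2 N) or (linear speed of shallow_case above 0.45 m/s and contact force between the fingers and shallow_case below 0.2 N)).
It fails at once if the glue bottle or sanding block is shifted by more than 20 mm (distance of any of wood_glue, sanding_block from where it was at the start of the episode above 0.02 m).
It also fails if it takes over 64 s, if anything falls off the work surface, if the arm or the gripper's body presses on something with over 40 N, if the wrist force passes 120 N, or if a joint passes its speed limit or range.

ROBOT

A 6-joint arm with a two-finger parallel gripper is mounted at the origin on a cart in front of the work surface, level with it; the furniture and walls round the work are solid. World frame = base frame: x ahead of the robot, y to its left, z up, the work surface at z = 0. Lengths are in m, angles in rad, forces in N, time in s.
With the tool pointing down it reaches from about 0.35 to 0.85 m from the base axis. Payload 8.1 kg.
Tool frame: the origin (TCP) lies at the very end of the fingers, on their centre line; the grasp point (between the pads) lies 19 mm behind it; z points along the fingers, y is the line along which they close (so a half turn about z gives the same grasp; the last joint's range is limited). The gripper opens to 93 mm and grips with 3 to 60 N. Pads are 15 mm wide; open, the fingers measure 128 mm over their backs; the gripper's body (75 mm by 188 mm) begins 65 mm behind the grasp point.
Start: joints at [1.091, 0.13, 1.488, -0, 1.523, -0.085], TCP at [0.231, 0.554, 0.219] pointing down, gripper open.
Joint ranges: [-2.96, 2.96], [-0.89, 2.26], [0.02, 2.5], [-1.34, 4.48], [0, 2.73], [-2.66, 2.66]. Speed limits (rad/s): [2.39, 2.39, 2.79, 3.14, 3.14, 3.14].

INTERFACE

Orientations are given as a rotation vector (axis times angle).
In Python, from plant import robot gives the robot as it stands.
- The arm moves only by the tool play_rows, never from a script. Its argument "deltas" is one flat list of numbers, 5 for each row, row after row: the shift along the tool's x, y, z in mm, then the turn about the tool's z in degrees, then the finger opening in mm, from 0 to 93. A call has 1 to 10 rows; each row shifts and turns the commanded pose from where the row before left it, along the tool's axes as they then stand; what a row does not reach is not made up. A row lasts 1/12 s, in which the tool goes at most 41.7 mm and 7.16 degrees, less where a joint would pass 70% of its speed; a pose out of reach is approached as far as the arm can. A call with a gripper value outside its range is refused whole. The fingers move at their own pace and stop on an object; "newtons" is the grip in N (left out, the last holds). Time passes only in rows, so rows that do not move let the fingers close. It gives the time, the measured TCP pose, the force, the opening and the grip force at its end, in the units of the state.
- robot.read_state(): the state, without advancing time (a new reading comes with each control period).
- robot.read_camera(name): name is "side" or "top"; returns a dict with "pixels" (480x640x3 uint8, blue, green, red), "mtx" (3x3 intrinsics, pixels), "D" ([k1, k2, p1, p2, k3] as OpenCV has them; the pictures are not rectified), "eye" and "rotation" of the camera in the world. Camera axes: x right, y up, looking along -z (the intrinsics and any distortion apply to the point x, -y, -z); pixel columns grow to the right and rows downward; lengths in m; the calibration is good to about 2 mm. A picture is of the moment at which its call begins. There is no depth.
- robot.close_job(): hands the job in; it is judged then, once.
The state is a dict: "t": time; "q": joint angles; "dq": joint speeds; "joint_torque": joint torques, N m; "tool_pos": TCP position; "orientation": TCP orientation; "force": force on the tool from outside, world axes, zero at the start; "wrist_torque": the same for the moment, N m; "opening": finger opening in m; "gripper_force": force on a finger pad.
Only numpy, scipy, OpenCV 4.12 (cv2) and the standard library are available. Lean on these libraries where they do the work, as an engineer would, in place of code of your own. Each camera call takes 0.05 s, during which the arm holds its last target. There are 200 camera calls.

## Working session

There is one attempt and no reset: what is moved stays moved. The work goes in short steps, Python scripts to look and compute and a tool call to move; the robot and the scene stay as the last step left them, time stands still between calls to the robot, and variables do not carry over. Pictures are saved under pics/ and viewed, at most 10 in all, crops included, and the job is handed in when it is done.

Besides the shell and the picture viewer there is one more tool, called as name(argument=value, ...) on one line, values as JSON. play_rows: Moves the arm, as the interface text tells. Its arguments: {"type":"object","properties":{"deltas":{"type":"array"},"newtons":{"type":"number"}},"required":["deltas"]}

```bash
ls; mkdir -p pics
python3 - <<'E'
from plant import robot
import cv2,pickle
d={}
for n in("top","side"):
    c=robot.read_camera(n);d[n]=c;cv2.imwrite(f"pics/{n}0.png",c["pixels"])
    print(n,c["mtx"],c["D"],c["eye"],c["rotation"])
pickle.dump(d,open("c0.pkl","wb"))
print(robot.read_state())
E
```

```text
pics
top [[493.45236684   0.         324.93865517]
 [  0.         493.45236684 240.10889366]
 [  0.           0.           1.        ]] [-0.0376172  0.         0.         0.         0.       ] [ 0.25948611 -0.00816736  1.51786394] [ 0.14698105 -0.1194095  -1.57580335]
side [[533.80343813   0.         325.75722907]
 [  0.         533.80343813 249.4898325 ]
 [  0.           0.           1.        ]] [-0.01794558  0.          0.          0.          0.        ] [ 0.28624239 -1.02768579  0.87274166] [ 0.92093287 -0.07883459 -0.18688656]
{'t': 0.1, 'q': array([ 1.09059922e+00,  1.31094906e-01,  1.48914194e+00, -3.35376708e-05,
        1.52301654e+00, -8.53819258e-02]), 'dq': array([ 0.00105019, -0.00032149, -0.00321866, -0.00028423,  0.00332167,
       -0.00122919]), 'joint_torque': array([ 1.69766041e-03, -5.61340284e+01, -4.93094623e+01,  7.70320930e-02,
        2.90682324e-02, -8.80335932e-06]), 'tool_pos': array([0.23052745, 0.55339503, 0.21770244]), 'orientation': array([-6.16066786e-01, -3.08015429e+00,  2.51939303e-03]), 'force': array([-0.68407958, -0.3333734 , -0.22112335]), 'wrist_torque': array([0.02345658, 0.00553361, 0.01006297]), 'gripper_force': 0.0, 'opening': 0.09292163652131089}
```

View pics/top0.png

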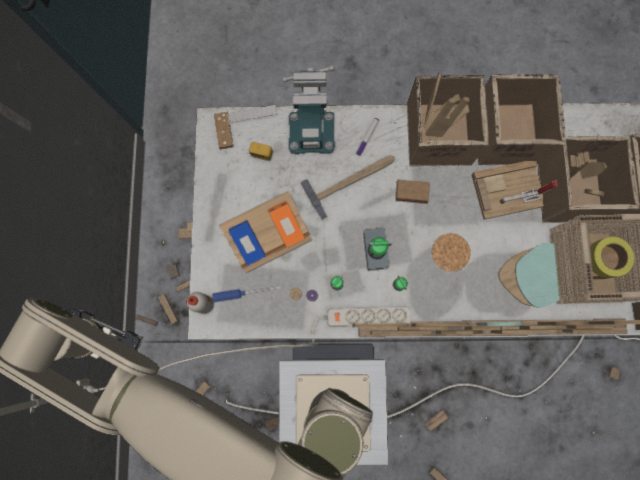

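View pics/side0.png

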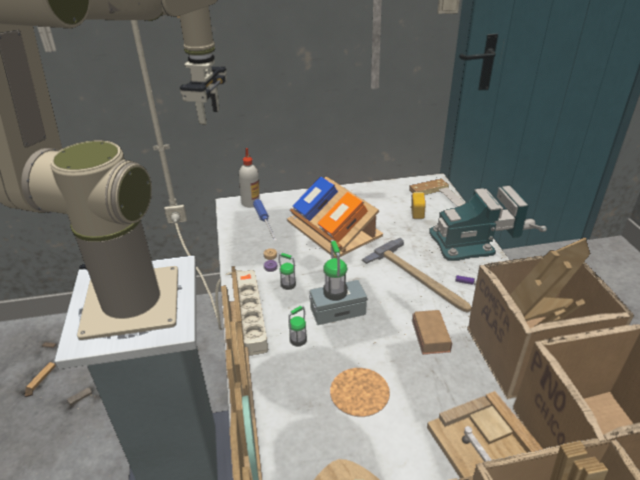

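The top view has the rack at about (265,230), with blue at (247,243) and orange at (288,226). The grey case with its lantern is at (377,248) and the cork mat at (451,252). There are three lanterns: (378,246) on the grey case, (337,282) and (400,283) on the bench. The one on the grey case is larger and fits the description; the other two are smaller look-alikes. I'll confirm this in enlarged crops.

```bash
cat > h.py <<'E'
import numpy as np,cv2,pickle
from scipy.spatial.transform import Rotation as R
from scipy.optimize import least_squares
F=np.diag([1.,-1,-1])
def proj(c,P):
    Rw=F@R.from_rotvec(c["rotation"]).as_matrix().T
    p,_=cv2.projectPoints(np.atleast_2d(np.asarray(P,float)),cv2.Rodrigues(Rw)[0],-Rw@c["eye"],c["mtx"],np.asarray(c["D"],float))
    return p[:,0]
def ray(c,uv):
    n=cv2.undistortPoints(np.array([[uv]],float),c["mtx"],np.asarray(c["D"],float))[0,0]
    return R.from_rotvec(c["rotation"]).as_matrix()@F@np.array([n[0],n[1],1])
def onz(c,uv,z):
    d=ray(c,uv);return c["eye"]+d*(z-c["eye"][2])/d[2]
def tri(cs,uvs):
    f=lambda X:np.concatenate([proj(c,X)[0]-uv for c,uv in zip(cs,uvs)])
    s=least_squares(f,onz(cs[0],uvs[0],.05));return s.x,np.abs(s.fun).max()
def crop(im,x0,y0,x1,y1,s,name):
    o=cv2.resize(im[y0:y1,x0:x1],None,fx=s,fy=s,interpolation=cv2.INTER_CUBIC)
    for x in range(-(-x0//10)*10,x1,10):
        cv2.line(o,(int((x-x0+.5)*s),0),(int((x-x0+.5)*s),6 if x%50 else 14),(0,0,255),1)
        if x%20==0: cv2.putText(o,str(x),(int((x-x0+.5)*s)-10,24),0,.35,(0,0,255),1)
    for y in range(-(-y0//10)*10,y1,10):
        cv2.line(o,(0,int((y-y0+.5)*s)),(6,int((y-y0+.5)*s)),(0,0,255),1)
        if y%20==0: cv2.putText(o,str(y),(10,int((y-y0+.5)*s)+4),0,.35,(0,0,255),1)
    cv2.imwrite(name,o)
E
python3 - <<'E'
from h import *
d=pickle.load(open("c0.pkl","rb"))
crop(d["top"]["pixels"],215,188,415,300,4,"pics/ct.png")
crop(d["side"]["pixels"],262,170,402,355,3.2,"pics/cs.png")
a=d["top"]
# cork mat by colour
for n,z in(("top",.004),("side",.004)):
    c=d[n];im=c["pixels"];hsv=cv2.cvtColor(im,cv2.COLOR_BGR2HSV)
    m=cv2.inRange(hsv,(5,80,60),(20,255,255)); 
    box=(425,225,480,280) if n=="top" else (322,360,396,422)
    mm=np.zeros_like(m);x0,y0,x1,y1=box;mm[y0:y1,x0:x1]=m[y0:y1,x0:x1]
    cn=max(cv2.findContours(mm,0,1)[0],key=cv2.contourArea);
    P=np.array([onz(c,p,z)[:2] for p in cn[:,0].astype(float)]);print(n,cv2.minEnclosingCircle(P.astype(np.float32)),cv2.fitEllipse(P.astype(np.float32)))
E
```

```text
top ((0.47800663113594055, -0.37117889523506165), 0.05870472639799118) ((0.4777757227420807, -0.3712751865386963), (0.11345218867063522, 0.11462051421403885), 1.6199800968170166)
side ((0.4738093912601471, -0.37204620242118835), 0.05929606407880783) ((0.4733661115169525, -0.3722386956214905), (0.11541815102100372, 0.1160479485988617), 22.991863250732422)
```

View pics/ct.png

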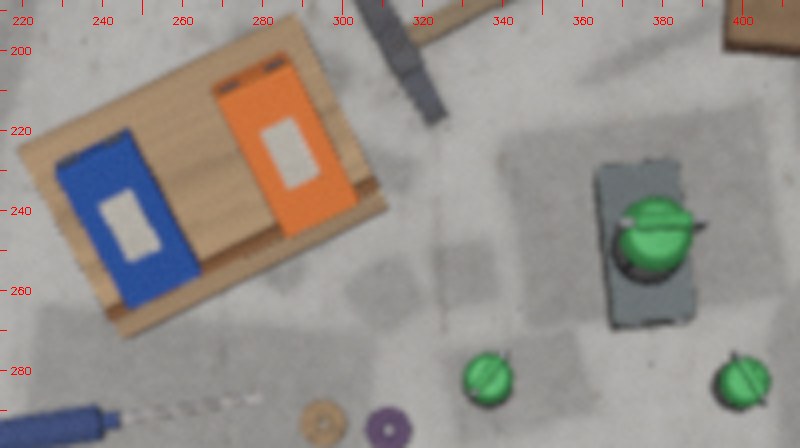

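View pics/cs.png

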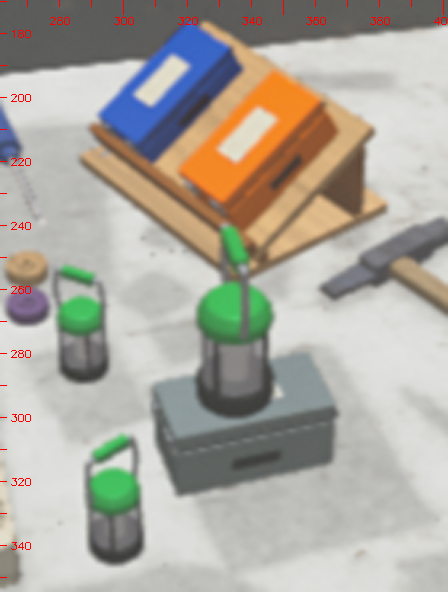

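The crops show the lantern on the grey case at top (377,247), side (335,275), with a cap about 53 mm across. That is the described lantern; the two on the bench have caps of about 36 mm. Next I fit the poses.

```bash
cat >> h.py <<'E'
def box(h,p,rot):
    L=np.array([[x,y,z] for x in(-.06,.06) for y in(-.031,.031) for z in(0,h)]);return rot.apply(L)+p
TH=np.linspace(0,2*np.pi,72,endpoint=False);DI=np.c_[np.cos(TH),np.sin(TH)]
def masks(c,lo,hi,bx,k=None):
    hsv=cv2.cvtColor(c["pixels"],cv2.COLOR_BGR2HSV);m=cv2.inRange(hsv,lo,hi);mm=np.zeros_like(m);x0,y0,x1,y1=bx
    mm[y0:y1,x0:x1]=m[y0:y1,x0:x1];mm=cv2.morphologyEx(mm,cv2.MORPH_OPEN,np.ones((2,2),np.uint8))
    cn=max(cv2.findContours(mm,0,1)[0],key=cv2.contourArea);return cn[:,0].astype(float)
def fit(cs,cns,h,p0,yaw0,free=True):
    S=[(DI@cn.T).max(1)+.4 for cn in cns]
    rot=lambda v:R.from_euler("ZYX",[v[3],v[4],v[5]])
    f=lambda v:np.concatenate([(DI@proj(c,box(h,v[:3],rot(v))).T).max(1)-s for c,s in zip(cs,S)])
    g=lambda v:np.r_[f(v),(v[4]+np.pi/6)*60,v[5]*60]
    s=least_squares(g,[*p0,yaw0,-np.pi/6,0],loss="soft_l1");return s.x,np.abs(f(s.x)).mean(),np.abs(f(s.x)).max()
E
python3 - <<'E'
from h import *
d=pickle.load(open("c0.pkl","rb"));T,S=d["top"],d["side"]
pt=lambda x,y:(x/4+214.5,y/4+187.5)
ps=lambda x,y:(x/3.2+261.5,y/3.2+169.5)
for n,h,lo,hi,bt,bs in(("orange",.05,(4,150,80),(14,255,255),(262,195,310,255),(310,185,370,245)),("blue",.036,(105,130,50),(130,255,255),(222,212,270,270),(285,172,342,225))):
    ct=masks(T,lo,hi,bt);cs=masks(S,lo,hi,bs)
    print(n,cv2.boundingRect(ct.astype(np.int32)),cv2.boundingRect(cs.astype(np.int32)))
    p=onz(T,ct.mean(0),.09)
    v,a,b=fit([T,S],[ct,cs],h,[p[0],p[1],.06],.4);print(v.round(4),np.degrees(v[3:]).round(1),a,b)
    print("corners side",proj(S,box(h,v[:3],R.from_euler("ZYX",v[3:]))).round(0).tolist())
# grey
L={(-.06,.031,.06):(152,385),(.06,.031,.06):(304,355),(.06,-.031,.06):(337,412),(-.06,-.031,.06):(178,440),(-.06,-.031,0):(180,494),(.06,-.031,0):(333,462)}
LT={(.06,-.031,.06):(680,158),(-.06,-.031,.06):(694,318)}
f=lambda v:np.concatenate([proj(S,R.from_euler("z",v[3]).apply(k)+v[:3])[0]-ps(*u) for k,u in L.items()]+[proj(T,R.from_euler("z",v[3]).apply(k)+v[:3])[0]-pt(*u) for k,u in LT.items()])
s=least_squares(f,[.47,-.15,0,0]);print("grey",s.x.round(4),s.fun.reshape(-1,2).round(1).tolist())
# lantern grip
e1,e2=ps(223,232),ps(245,258);A=onz(S,e1,.188);B=onz(S,e2,.188);C=(A+B)/2;print("grip",A,B,C,np.linalg.norm(A-B),"top px",[((q+.5-np.array([215,188]))*4).tolist() for q in proj(T,[A,B,C])])
for n,p in (("foot side",onz(S,ps(236,382),.075)),("cap side",onz(S,ps(235,310),.06+.07)),("cap top",onz(T,pt(656,234),.06+.08)),("foot top",onz(T,pt(650,250),.07))):print(n,p)
E
```

```text
orange (270, 204, 36, 44) (319, 198, 49, 45)
[ 0.5599  0.1319  0.0517  0.4853 -0.2777 -0.0088] [ 27.8 -15.9  -0.5] 1.2158558184438049 4.952139214184626
corners side [[336.0, 244.0], [332.0, 231.0], [322.0, 234.0], [317.0, 221.0], [369.0, 218.0], [366.0, 204.0], [354.0, 208.0], [350.0, 195.0]]
blue (231, 223, 34, 42) (295, 178, 39, 38)
[ 0.5072  0.2357  0.0717  0.304  -0.6311 -0.7798] [ 17.4 -36.2 -44.7] 1.2393575956355527 3.4783032698590546
corners side [[303.0, 217.0], [294.0, 207.0], [305.0, 217.0], [296.0, 208.0], [334.0, 186.0], [325.0, 176.0], [334.0, 187.0], [325.0, 178.0]]
grey [ 0.4812 -0.1346 -0.0035  0.0931] [[0.1, -0.5], [1.8, -1.2], [0.5, -2.1], [-0.7, -0.0], [-0.8, 2.3], [0.8, 1.4], [-1.1, 1.3], [0.3, 0.7]]
grip [ 0.47031782 -0.11487097  0.188     ] [ 0.47869675 -0.14642459  0.188     ] [ 0.47450728 -0.13064778  0.188     ] 0.0326471704127684 top px [[631.5344839914792, 232.69382205059605], [677.5418949443342, 220.074404625552], [654.5490853281067, 226.38153479130676]]
foot side [ 0.47359854 -0.14093437  0.075     ]
cap side [ 0.47563175 -0.12842981  0.13      ]
cap top [ 0.47681102 -0.13595162  0.14      ]
foot top [ 0.47590364 -0.13769494  0.07      ]
```

Run:
```python
from h import *
d=pickle.load(open("c0.pkl","rb"));T,S=d["top"],d["side"]
hs={n:cv2.cvtColor(d[n]["pixels"],cv2.COLOR_BGR2HSV) for n in d}
q=lambda n,x,y:hs[n][y,x].tolist()
print("orange top lid/end/strip",[q("top",281,y) for y in range(198,216)])
print("orange side front",[q("side",350,y) for y in range(188,240,3)])
print("blue top",[q("top",236,y) for y in range(220,236)]);print("blue side",[q("side",325,y) for y in range(174,216,3)])
print("grey top row 260",[q("top",x,260) for x in range(360,396,2)]);print("grey side col 350",[q("side",350,y) for y in range(270,324,3)])
def m(im,lo,hi,bx):
    m=cv2.inRange(im,lo,hi);o=np.zeros_like(m);x0,y0,x1,y1=bx;o[y0:y1,x0:x1]=m[y0:y1,x0:x1];return o
bs=[]
for n,bt in(("top",[(262,195,310,255),(222,212,270,270),(355,222,395,275)]),("side",[(310,185,370,250),(285,172,342,225),(305,270,372,330)])):
    o=m(hs[n],(0,165,60),(13,255,255),bt[0]);b=m(hs[n],(100,90,30),(135,255,255),bt[1]);g=m(hs[n],(0,0,0),(180,90,150),bt[2])
    s=cv2.merge([b,g,o]); x0,y0,x1,y1=((220,190,400,280) if n=="top" else (285,170,375,330))
    k=2.5; A=cv2.resize(d[n]["pixels"][y0:y1,x0:x1],None,fx=k,fy=k);B=cv2.resize(s[y0:y1,x0:x1],None,fx=k,fy=k,interpolation=0);bs.append(np.hstack([A,B][(n=="top"):]))
W=max(b.shape[1] for b in bs);cv2.imwrite("pics/m.png",np.vstack([np.pad(b,((0,0),(0,W-b.shape[1]),(0,0))) for b in bs]))
```

```text
orange top lid/end/strip [[16, 85, 162], [15, 86, 163], [15, 86, 160], [14, 95, 159], [13, 122, 159], [11, 146, 150], [9, 133, 128], [10, 136, 124], [12, 174, 161], [12, 181, 190], [11, 181, 204], [11, 182, 206], [11, 183, 205], [11, 181, 206], [11, 182, 206], [11, 182, 205], [11, 184, 205], [11, 182, 205]]
orange side front [[38, 5, 221], [16, 42, 212], [14, 203, 243], [15, 222, 244], [15, 219, 244], [14, 218, 244], [14, 218, 244], [15, 221, 245], [13, 212, 238], [11, 168, 147], [11, 158, 136], [11, 163, 144], [10, 82, 81], [11, 151, 128], [15, 118, 179], [17, 103, 210], [17, 104, 215], [17, 101, 177]]
blue top [[16, 84, 169], [16, 84, 167], [15, 84, 166], [16, 83, 165], [11, 52, 142], [116, 72, 117], [110, 169, 124], [110, 180, 139], [110, 182, 150], [110, 178, 152], [110, 183, 149], [110, 178, 150], [110, 176, 151], [109, 182, 150], [109, 183, 149], [110, 179, 151]]
blue side [[20, 8, 91], [17, 96, 181], [112, 160, 191], [110, 183, 197], [111, 180, 198], [111, 178, 198], [111, 173, 186], [114, 119, 109], [113, 132, 124], [175, 26, 60], [141, 26, 98], [17, 102, 202], [17, 104, 211], [16, 115, 221]]
grey top row 260 [[15, 4, 144], [23, 7, 142], [15, 7, 145], [30, 5, 104], [95, 14, 106], [102, 22, 118], [97, 20, 117], [98, 18, 116], [99, 22, 117], [97, 20, 116], [97, 19, 118], [98, 17, 117], [94, 17, 117], [98, 17, 118], [90, 2, 113], [12, 9, 142], [15, 7, 146], [15, 7, 145]]
grey side col 350 [[40, 3, 224], [40, 3, 223], [30, 2, 221], [30, 6, 203], [93, 19, 151], [92, 22, 151], [94, 23, 152], [90, 18, 159], [93, 16, 158], [94, 23, 155], [75, 14, 112], [83, 11, 93], [75, 10, 101], [72, 13, 97], [60, 8, 92], [75, 11, 97], [38, 7, 151], [30, 4, 189]]
```

View pics/m.png

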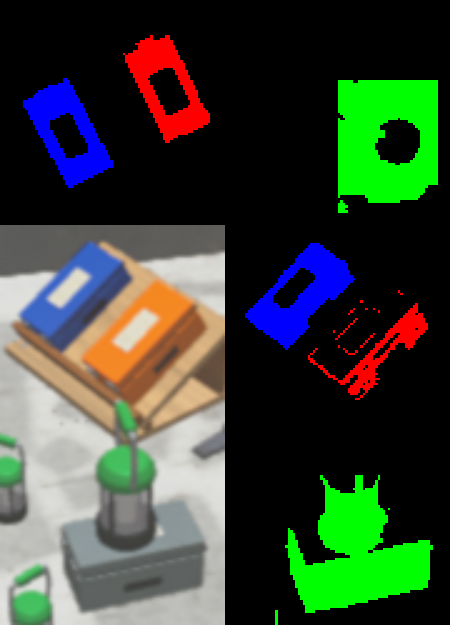

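The masks separate orange, blue and grey from the bench, but orange in the side view and grey need looser or tighter limits.

```bash
cat > fit0.py <<'E'
from h import *
d=pickle.load(open("c0.pkl","rb"));T,S=d["top"],d["side"]
def mk(c,lo,hi,bx,ex=None,op=2):
    o=cv2.inRange(cv2.cvtColor(c["pixels"],cv2.COLOR_BGR2HSV),lo,hi);m=np.zeros_like(o);x0,y0,x1,y1=bx;m[y0:y1,x0:x1]=o[y0:y1,x0:x1]
    if ex: m[ex[1]:ex[3],ex[0]:ex[2]]=0
    m=cv2.morphologyEx(cv2.morphologyEx(m,cv2.MORPH_CLOSE,np.ones((3,3))),cv2.MORPH_OPEN,np.ones((3,3)))
    cn=max(cv2.findContours(m,0,1)[0],key=cv2.contourArea)[:,0].astype(float);return cn
def fit2(cns,h,v0,tilt,w):
    Ss=[(DI@c.T).max(1)+.3 for c in cns]
    f=lambda v:np.concatenate([(DI@proj(c,box(h,v[:3],R.from_euler("ZYX",v[3:]))).T).max(1)-s for c,s in zip((T,S),Ss)])
    s=least_squares(lambda v:np.r_[f(v),(v[4]-tilt)*w,v[5]*w],[*v0,tilt,0],loss="soft_l1");r=f(s.x)
    print(s.x.round(4),np.degrees(s.x[3:]).round(1),"res",np.abs(r).mean().round(2),np.abs(r).max().round(1),r[:72:6].round(1),r[72::6].round(1));return s.x
o=[mk(T,(0,118,60),(13,255,255),(262,195,310,255)),mk(S,(0,135,60),(16,255,255),(312,186,372,245))]
b=[mk(T,(100,70,30),(135,255,255),(222,212,270,270)),mk(S,(100,90,30),(135,255,255),(285,172,342,225))]
g=[mk(T,(0,0,0),(180,255,128),(355,222,395,275)),mk(S,(0,0,0),(180,60,172),(305,275,372,330),(318,270,352,293))]
for w in (300,15):
  fit2(o,.05,[.53,.13,.06,.46],-np.pi/6,w)
  fit2(b,.036,[.48,.24,.06,.46],-np.pi/6,w)
  fit2(g,.06,[.48,-.134,0,.09],0,w)
E
python3 fit0.py
```

```text
[ 0.563   0.1384  0.06    0.4113 -0.5234 -0.0009] [ 23.6 -30.   -0.1] res 1.26 4.8 [-2.5  0.2  1.4  1.1 -1.4 -3.6  0.6  0.3 -0.6 -0.4 -0.3 -1.1] [ 2.4  1.7  1.2  2.4 -0.6 -2.   1.7  1.1  0.2  1.2  0.7  0.3]
[ 0.5079  0.2536  0.0605  0.458  -0.5234 -0.0011] [ 26.2 -30.   -0.1] res 1.53 4.0 [ 1.   1.5  1.   2.2  2.1  0.9  1.2  1.6  0.6  1.2  0.6 -0.1] [4.  3.  2.9 3.2 1.6 0.4 1.7 1.  0.5 1.7 0.8 2.1]
[ 0.4825 -0.136  -0.0008  0.1053  0.0005 -0.0008] [ 6.  0. -0.] res 0.77 1.6 [-0.3  0.6  1.1  1.2  1.5  1.   0.6  0.1 -0.2 -0.9 -0.1 -0.4] [ 0.8  1.5  0.9  1.6  0.9 -0.5 -1.   0.1  0.8  1.2  1.3  1. ]
[ 0.565   0.1297  0.0633  0.4826 -0.5174 -0.3918] [ 27.6 -29.6 -22.4] res 1.0 3.5 [-1.4 -0.4  2.1  1.1 -0.9 -2.8  2.5 -0.9 -0.8 -0.5  0.2 -0. ] [ 1.7 -0.5  0.1  0.8 -1.6 -1.2  1.3 -0.3 -0.3 -0.2  1.3  1.2]
[ 0.5091  0.2458  0.0658  0.3863 -0.6232 -0.4197] [ 22.1 -35.7 -24. ] res 1.07 3.2 [ 0.8  0.5  3.1  1.   2.6  3.1  1.6  0.5  1.5 -0.7  0.7  1.8] [ 1.5 -0.9 -0.   1.2  1.   0.   0.2 -1.2 -0.5  0.9  1.   1.7]
[ 0.4824 -0.1372 -0.0005  0.1038  0.0057 -0.0329] [ 5.9  0.3 -1.9] res 0.76 1.7 [-0.5  0.4  1.3  1.3  1.4  0.7  0.2  0.2 -0.2 -0.8 -0.1 -0.5] [ 0.7  1.6  1.   1.4  0.8 -0.6 -0.9  0.2  0.9  1.   1.1  0.8]
```

play_rows(deltas=[0,0,-35,0,40,0,0,-35,0,40,0,0,-35,0,40,0,0,-35,0,40,-24.5,-27,0,0,40,-24.5,-27,0,0,40,-24.5,-27,0,0,40,-24.5,-27,0,0,40,-24.5,-27,0,0,40,-24.5,-27,0,0,40])

```text
t: 0.93
tool_pos: [0.3041, 0.3461, 0.3581]
orientation: [-0.615, -3.08, 0.001]
force: [0.6, -0.5, 0.1]
opening: 0.0405
gripper_force: 0.0
```

Run:
```python
from h import *
d=pickle.load(open("c0.pkl","rb"));T,S=d["top"],d["side"]
def pan(c,x0,y0,x1,y1,k,segs):
    o=cv2.resize(c["pixels"][y0:y1,x0:x1],None,fx=k,fy=k,interpolation=cv2.INTER_CUBIC)
    for A,B,col in segs:
        q=((proj(c,[A,B])+.5-[x0,y0])*k).astype(int);cv2.line(o,q[0].tolist(),q[1].tolist(),col,1)
    return o
def edges(h,p,yaw,pitch,col):
    B=box(h,np.array(p),R.from_euler("ZYX",[yaw,pitch,0]));return [(B[i],B[j],col) for i in range(8) for j in range(i+1,8) if bin(i^j).count("1")==1]
y=np.radians(26);t=-np.pi/6
m=np.array([.5355,.196]);w=np.array([-np.sin(y),np.cos(y)])*.064
s=edges(.05,[*(m-w),.06],y,t,(0,255,0))+edges(.036,[*(m+w),.06],y,t,(0,255,255))+edges(.06,[.4825,-.136,0],.105,0,(255,0,255))
a=pan(T,220,185,312,275,4,s);b=pan(S,285,172,375,262,4,s)
g1=pan(T,355,220,395,275,5.5,s)
c=pan(T,358,228,400,264,9,[]);e=pan(S,318,236,352,300,4.7,[]);f=pan(S,305,275,372,330,4.5,s)
H=np.zeros((600,800,3),np.uint8)
def put(i,x,y): hh,ww=i.shape[:2];hh=min(hh,600-y);ww=min(ww,800-x);H[y:y+hh,x:x+ww]=i[:hh,:ww]
put(a,0,0);put(b,368,0);put(c,0,362);put(e,385,362);put(f,548,362)
cv2.imwrite("pics/ov.png",H)
```

```text
(no output)
```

View pics/ov.png

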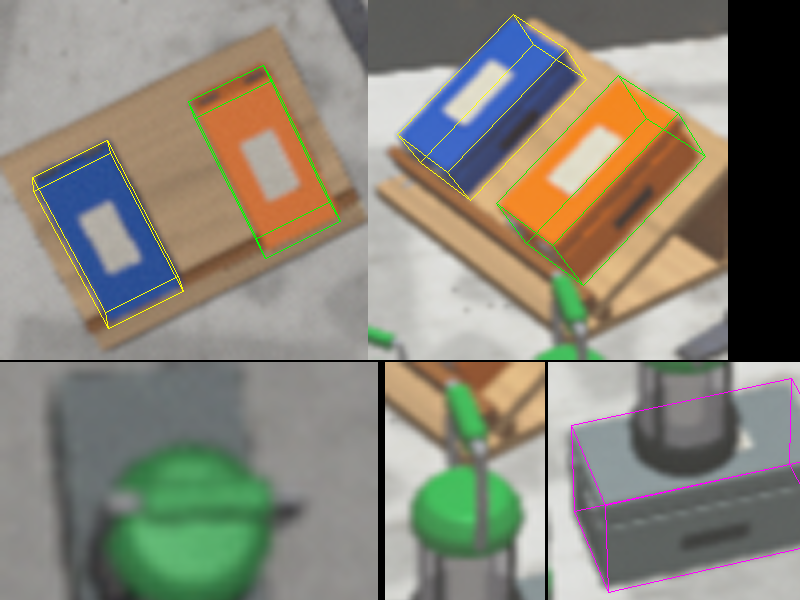

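The overlay fits the rack cases and the grey case to a few mm. The lantern grip centre is at top (379.9,242.6), side (334.9,246.1). I'll triangulate it.

Run:
```python
from h import *
d=pickle.load(open("c0.pkl","rb"));T,S=d["top"],d["side"]
t=lambda x,y:(x/9+357.5,(y-362)/9+227.5)
s=lambda x,y:((x-385)/4.7+317.5,(y-362)/4.7+235.5)
for a,b in(((202,498),(467,412)),((130,503),(453,388)),((275,492),(481,436))): print(tri([T,S],[t(*a),s(*b)]))
c=tri([T,S],[t(202,498),s(467,412)])[0]
for y in(0,5,10,15,20):
    v=R.from_euler("z",y,degrees=True).apply([0,.02,0])
    print(y,[((q-317.5)*[1,1]).tolist() for q in proj(S,[c+v,c-v])-[0,-82]],[(q*9-np.array([357.5*9,227.5*9-362])).round().tolist() for q in proj(T,[c+v,c-v])],[((q-np.array([317.5,235.5]))*4.7+[385,362]).round().tolist() for q in proj(S,[c+v,c-v])])
```

```text
(array([ 0.47573667, -0.13515614,  0.19115534]), np.float64(0.8346236939797791))
(array([ 0.47414033, -0.1134606 ,  0.18946629]), np.float64(1.0416258891164887))
(array([ 0.47726845, -0.15702097,  0.19345461]), np.float64(0.7229595164162106))
0 [[16.159493718838064, 5.088515030073779], [20.07018201343095, 16.062503382376235]] [[135.0, 506.0], [268.0, 505.0]] [[461.0, 386.0], [479.0, 437.0]]
5 [[15.377612844119653, 5.209001950902007], [20.872325502501496, 15.935617776147637]] [[136.0, 512.0], [267.0, 499.0]] [[457.0, 386.0], [483.0, 437.0]]
10 [[14.615582084697053, 5.3693147526551], [21.652458533088293, 15.766899591363199]] [[137.0, 518.0], [266.0, 493.0]] [[454.0, 387.0], [487.0, 436.0]]
15 [[13.878998931633475, 5.568325455278114], [22.404433528326138, 15.557732324043172]] [[138.0, 523.0], [265.0, 488.0]] [[450.0, 388.0], [490.0, 435.0]]
20 [[13.173296374416282, 5.8046309931825135], [23.122349841521668, 15.309827768826949]] [[140.0, 529.0], [263.0, 483.0]] [[447.0, 389.0], [494.0, 434.0]]
```

play_rows(deltas=[-24.5,-27,0,5,40,-22,-29,0,5,40,-20,-31,0,5,40,-17,-32,0,5,40,-14,-33,0,5,40,-11,-34,0,5,40,-8,-35,0,5,40,-5,-36,0,5,40,-2,-36,0,5,40,0,-36,0,5,40])

```text
t: 1.77
tool_pos: [0.2091, 0.0688, 0.3727]
orientation: [-1.851, -2.502, 0.06]
force: [0.6, 0.0, 0.1]
opening: 0.0401
gripper_force: 0.0
```

```bash
cat > plan.py <<'E'
# usage: plan.py x y z [angle of tool y, deg] : shift in tool axes (mm), then turn
import sys;from h import *;from plant import robot
s=robot.read_state();M=R.from_rotvec(s["orientation"]).as_matrix()
a=np.degrees(np.arctan2(M[1,1],M[0,1]));print("t",s["t"],"pos",s["tool_pos"].round(4),"yang",a.round(2),"tilt",np.degrees(np.arccos(-M[2,2])).round(2),"open",s["opening"].round(4),"gf",round(float(s["gripper_force"]),1),"F",s["force"].round(1),"q",s["q"].round(2))
if len(sys.argv)>3:
    p=np.array([float(v) for v in sys.argv[1:4]]);print("shift mm",(M.T@(p-s["tool_pos"])*1000).round(1))
    if len(sys.argv)>4:
        b=float(sys.argv[4]);t=(a-b+180)%360-180;print("turn",round(t,2))
        c=np.radians(b);y=np.array([np.cos(c),np.sin(c),0]);z=np.array([0,0,-1.]);x=np.cross(y,z);print("after-turn shift",(np.array([x,y,z])@(p-s["tool_pos"])*1000).round(1))
E
python3 plan.py .4757 -.1352 .30 5
```

```text
Traceback (most recent call last):
  File "plan.py", line 4, in <module>
    a=np.degrees(np.arctan2(M[1,1],M[0,1]));print("t",s["t"],"pos",s["tool_pos"].round(4),"yang",a.round(2),"tilt",np.degrees(np.arccos(-M[2,2])).round(2),"open",s["opening"].round(4),"gf",round(float(s["gripper_force"]),1),"F",s["force"].round(1),"q",s["q"].round(2))
                                                                                                                                                                  ^^^^^^^^^^^^^^^^^^
AttributeError: 'float' object has no attribute 'round'
```

```bash
sed -i 's/s\["opening"\].round(4)/round(float(s["opening"]),4)/' plan.py; python3 plan.py .4757 -.1352 .30 5
```

```text
t 1.7667 pos [0.2091 0.0688 0.3727] yang 17.01 tilt 2.73 open 0.0401 gf 0.0 F [0.6 0.  0.1] q [ 0.1  -0.89  1.98 -0.01  2.1  -0.2 ]
shift mm [-273.1  198.5   63.4]
turn 12.01
after-turn shift [-226.5  247.8   72.7]
```

play_rows(deltas=[0,0,0,6,40,0,0,0,6,40,-28,31,0,0,40,-28,31,0,0,40,-28,31,0,0,40,-28,31,0,0,40,-28,31,0,0,40,-28,31,0,0,40,-28,31,0,0,40,-28,31,0,0,40])

```text
t: 2.6
tool_pos: [0.4788, -0.1309, 0.3661]
orientation: [-2.101, -2.307, 0.056]
force: [0.1, 1.4, 1.3]
opening: 0.0402
gripper_force: 0.0
```

```bash
python3 plan.py .4757 -.1352 .171 5
```

```text
t 2.6 pos [ 0.4788 -0.1309  0.3661] yang 5.34 tilt 2.38 open 0.0402 gf 0.0 F [0.1 1.4 1.3] q [-0.35 -0.13  1.48 -0.03  1.82 -0.45]
shift mm [ -2.3   4.4 195.1]
turn 0.34
after-turn shift [ -4.1  -3.4 195.1]
```

play_rows(deltas=[0,0,0,0,40,0,0,0,0,40])

```text
t: 2.77
tool_pos: [0.4778, -0.1302, 0.3636]
orientation: [-2.098, -2.302, 0.06]
force: [-0.0, 0.1, 0.4]
opening: 0.0401
gripper_force: 0.0
```

```bash
python3 plan.py .4757 -.1352 .171 5; python3 -c "
from h import *;from plant import robot
print(R.from_rotvec(robot.read_state()['orientation']).as_matrix().round(4))"
```

```text
t 2.7667 pos [ 0.4778 -0.1302  0.3636] yang 5.28 tilt 2.67 open 0.0401 gf 0.0 F [-0.   0.1  0.4] q [-0.35 -0.12  1.48 -0.03  1.82 -0.45]
shift mm [ -3.5   6.4 192.5]
turn 0.28
after-turn shift [ -4.8  -2.5 192.6]
[[-0.0923  0.9947 -0.0454]
 [ 0.9957  0.0919 -0.0106]
 [-0.0064 -0.0462 -0.9989]]
```

play_rows(deltas=[-0.5,1,27,0,40,-0.5,1,27,0,40,-0.5,1,27,0,40,-0.5,1,27,0,40,-0.5,1,27,0,40,-0.5,1,27,0,40,-0.5,0.4,20,0,40,0,0,10,0,40,0,0,0,0,40])

```text
t: 3.52
tool_pos: [0.475, -0.1335, 0.1734]
orientation: [-2.099, -2.307, 0.057]
force: [0.6, 0.3, -0.1]
opening: 0.0403
gripper_force: 0.0
```

```bash
python3 plan.py .4757 -.1352 .171 5;python3 - <<'E'
from h import *;from plant import robot
s=robot.read_camera("side");crop(s["pixels"],280,190,400,310,5,"pics/l1.png")
E
```

```text
t 3.5167 pos [ 0.475  -0.1335  0.1734] yang 5.4 tilt 2.46 open 0.0403 gf 0.0 F [ 0.6  0.3 -0.1] q [-0.36 -0.1   1.8  -0.03  1.47 -0.45]
shift mm [-1.7  0.7  2.4]
turn 0.4
after-turn shift [-1.7  0.6  2.4]
```

View pics/l1.png

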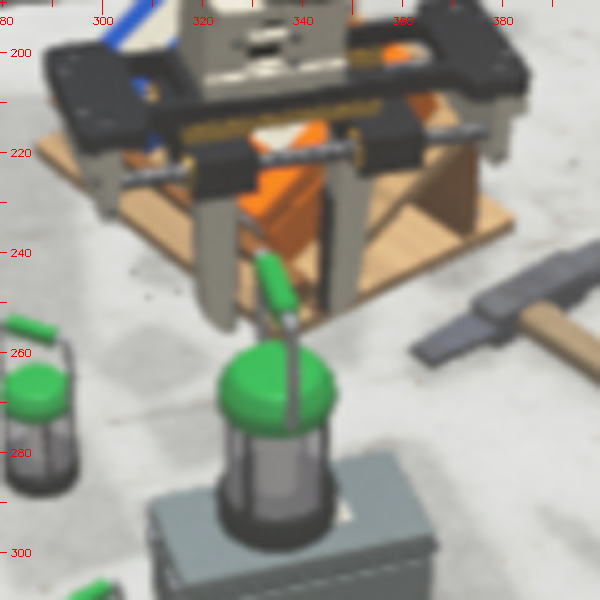

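The grip bar at (335,246) lies between the two fingers at (324,245) and (347,243). Close.

play_rows(deltas=[-1,0.5,2,0,20,0,0,0,0,8,0,0,0,0,8,0,0,0,0,8,0,0,0,0,8,0,0,0,0,8], newtons=15)

```text
t: 4.07
tool_pos: [0.4778, -0.136, 0.1738]
orientation: [-2.102, -2.309, 0.055]
force: [-0.3, -1.2, 3.6]
opening: 0.012
gripper_force: 15.0
```

play_rows(deltas=[0,0,-5,0,8,0,0,-10,0,8,0,0,-15,0,8,0,0,-10,0,8,0,0,0,0,8])

```text
t: 4.48
tool_pos: [0.4802, -0.1355, 0.2159]
orientation: [-2.104, -2.311, 0.053]
force: [2.0, -1.8, -2.5]
opening: 0.012
gripper_force: 15.0
```

```bash
python3 plan.py .475 -.3715 .25 5
```

```text
t 4.4833 pos [ 0.4802 -0.1355  0.2159] yang 5.37 tilt 2.16 open 0.012 gf 15.0 F [ 2.  -1.8 -2.5] q [-0.36 -0.11  1.74 -0.03  1.54 -0.45]
shift mm [-234.8  -28.5  -30.5]
turn 0.37
after-turn shift [-234.6  -25.7  -34.1]
```

play_rows(deltas=[-8,-1,0,0,8,-16,-2,0,0,8,-24,-3,0,0,8,-27,-3,0,0,8,-27,-3,0,0,8,-27,-3,0,0,8,-27,-3,0,0,8,-27,-3,0,0,8,-24,-3,0,0,8,-16,-2,0,0,8])

```text
t: 5.32
tool_pos: [0.4725, -0.3622, 0.2145]
orientation: [-2.102, -2.305, 0.057]
force: [0.1, 0.7, -2.7]
opening: 0.012
gripper_force: 15.0
```

play_rows(deltas=[-8,-1,0,0,8,-3,-1,0,0,8,0,0,10,0,8,0,0,20,0,8,0,0,20,0,8,0,0,10,0,8,0,0,10,0,8,0,0,0,0,8,0,0,0,0,8])

```text
t: 6.07
tool_pos: [0.4702, -0.371, 0.146]
orientation: [-2.1, -2.308, 0.056]
force: [0.8, -0.0, -3.2]
opening: 0.012
gripper_force: 15.0
```

```bash
python3 plan.py .476 -.3715 .118 5
```

```text
t 6.0667 pos [ 0.4702 -0.371   0.146 ] yang 5.4 tilt 2.36 open 0.012 gf 15.0 F [ 0.8 -0.  -3.2] q [-0.73  0.19  1.55 -0.04  1.42 -0.82]
shift mm [-0.8  6.9 27.8]
turn 0.4
after-turn shift [-1.   5.8 28. ]
```

Lower slowly while watching the force.

play_rows(deltas=[0,3,8,0,8,0,3,8,0,8,0,0,5,0,8,0,0,2,0,8,0,0,1.5,0,8,0,0,1,0,8,0,0,0,0,8])

```text
t: 6.65
tool_pos: [0.4751, -0.3714, 0.1205]
orientation: [-2.101, -2.308, 0.056]
force: [0.6, -0.2, -2.7]
opening: 0.0119
gripper_force: 15.0
```

play_rows(deltas=[0,0,1,0,8,0,0,1,0,8,0,0,0,0,8])

```text
t: 6.9
tool_pos: [0.4751, -0.3715, 0.1186]
orientation: [-2.101, -2.308, 0.056]
force: [-0.5, -0.1, -3.4]
opening: 0.0115
gripper_force: 15.0
```

play_rows(deltas=[0,0,0.7,0,8,0,0,0.7,0,8,0,0,0,0,8])

```text
t: 7.15
tool_pos: [0.4754, -0.3719, 0.1182]
orientation: [-2.102, -2.309, 0.056]
force: [-1.9, 0.9, 2.8]
opening: 0.012
gripper_force: 15.0
```

play_rows(deltas=[0,0,0.7,0,8,0,0,0.7,0,8,0,0,0,0,8])

```text
t: 7.4
tool_pos: [0.4758, -0.3725, 0.1181]
orientation: [-2.103, -2.31, 0.056]
force: [-3.1, 0.8, 10.9]
opening: 0.0118
gripper_force: 15.0
```

play_rows(deltas=[0,0,-1,0,8,0,0,0,0,14,0,0,0,0,22,0,0,0,0,30,0,0,0,0,36,0,0,-8,0,36,0,0,-20,0,36,0,0,-30,0,36,0,0,-40,0,36,0,0,-40,0,36])

```text
t: 8.23
tool_pos: [0.4798, -0.369, 0.2556]
orientation: [-2.1, -2.307, 0.056]
force: [1.7, -0.5, 0.1]
opening: 0.0362
gripper_force: 0.0
```

play_rows(deltas=[0,0,-40,0,36,20,0,-20,0,50,40,0,0,0,80,40,0,0,0,80,40,0,0,0,80,40,0,0,0,80,40,0,0,0,80,40,0,0,0,80,40,0,0,0,80,30,0,0,0,80])

```text
t: 9.07
tool_pos: [0.4511, -0.0376, 0.3123]
orientation: [-2.1, -2.31, 0.054]
force: [0.4, 0.1, -0.1]
opening: 0.0799
gripper_force: 0.0
```

```bash
python3 - <<'E'
from h import *;from plant import robot
A=robot.read_camera("side");B=robot.read_camera("top")
a=cv2.resize(A["pixels"][300:420,300:410],None,fx=4,fy=4);b=cv2.resize(B["pixels"][200:320,350:440],None,fx=4,fy=4)
cv2.imwrite("pics/l2.png",np.hstack([a,b]))
E
python3 plan.py .55 .13 .30 -64
```

```text
t 9.1667 pos [ 0.4514 -0.0364  0.3125] yang 5.65 tilt 2.24 open 0.08 gf 0.0 F [ 0.2 -0.1  0.3] q [-0.18 -0.25  1.69 -0.02  1.74 -0.28]
shift mm [155.9 114.9   6.8]
turn 69.65
after-turn shift [ 161.6 -106.3   12.5]
```

View pics/l2.png

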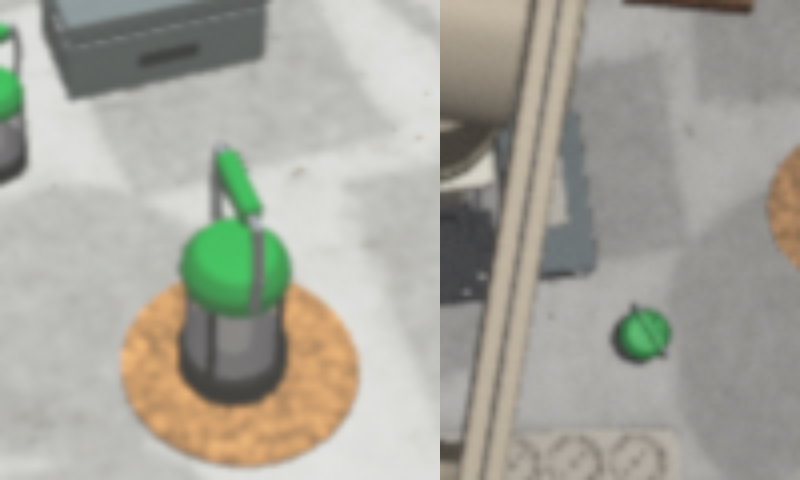

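The lantern stands upright near the middle of the mat: foot at (233,375) and mat centre at (240,372) in the crop. Now the orange case.

play_rows(deltas=[0,0,0,7,85,0,0,0,7,85,0,0,0,7,85,0,0,0,7,85,0,0,0,7,85,0,0,0,7,85,0,0,0,7,85,0,0,0,7,85,0,0,0,7,85,0,0,0,6.6,85])

```text
t: 10.0
tool_pos: [0.4518, -0.041, 0.312]
orientation: [3.06, 0.689, -0.063]
force: [0.6, -0.6, 0.7]
opening: 0.0848
gripper_force: 0.0
```

play_rows(deltas=[16,-10,0,0,85,25,-17,0,0,85,30,-20,0,0,85,30,-20,0,0,85,30,-20,0,0,85,20,-14,0,0,85,10,-6,0,0,85,0,0,0,0,85,0,0,0,0,85])

```text
t: 10.75
tool_pos: [0.55, 0.1253, 0.3054]
orientation: [3.057, 0.7, -0.065]
force: [-0.2, -0.4, -0.0]
opening: 0.0849
gripper_force: 0.0
```

```bash
python3 plan.py .548 .131 .16 -64
```

```text
t 10.75 pos [0.55   0.1253 0.3054] yang -64.2 tilt 2.39 open 0.0849 gf 0.0 F [-0.2 -0.4 -0. ] q [ 0.14  0.06  1.41 -0.01  1.72  1.26]
shift mm [  6.6  -5.3 145.3]
turn -0.2
after-turn shift [  0.6  -6.  145.4]
```

play_rows(deltas=[1,-1,15,0,85,1,-1,30,0,85,1,-1,35,0,85,1,-1,35,0,85,1,-1,30,0,85,1,0,30,0,85,0.5,0,25,0,85,0,0,15,0,85,0,0,10,0,85,0,0,0,0,85])

```text
t: 11.58
tool_pos: [0.5433, 0.1287, 0.0785]
orientation: [3.058, 0.697, -0.069]
force: [0.1, 0.9, 0.7]
opening: 0.085
gripper_force: 0.0
```

```bash
python3 plan.py .548 .131 .071 -64
```

```text
t 11.5833 pos [0.5433 0.1287 0.0785] yang -64.31 tilt 2.55 open 0.085 gf 0.0 F [0.1 0.9 0.7] q [ 0.15  0.17  1.7  -0.01  1.31  1.27]
shift mm [ 5.6 -0.   7.3]
turn -0.31
after-turn shift [ 5.3 -0.   7.5]
```

play_rows(deltas=[3,0,4,0,85,2.6,0,3,0,85,0,0,0,0,78,0,0,0,0,72,0,0,0,0,66,0,0,0,0,58,0,0,0,0,55,0,0,0,0,55,0,0,0,0,55], newtons=20)

```text
t: 12.33
tool_pos: [0.5501, 0.1327, 0.0737]
orientation: [3.058, 0.7, -0.063]
force: [-0.5, -0.9, 3.3]
opening: 0.062
gripper_force: 20.0
```

```bash
python3 plan.py .548 .131 .071 -64
```

```text
t 12.3333 pos [0.5501 0.1327 0.0737] yang -64.23 tilt 2.3 open 0.062 gf 20.0 F [-0.5 -0.9  3.3] q [ 0.15  0.19  1.69 -0.01  1.3   1.27]
shift mm [-2.5  0.6  2.8]
turn -0.23
after-turn shift [-2.7  0.6  2.7]
```

play_rows(deltas=[0,0,-4,0,55,0,0,-8,0,55,0,0,-15,0,55,0,0,-25,0,55,0,0,-30,0,55,0,0,-30,0,55,0,0,-25,0,55,0,0,-15,0,55,0,0,0,0,55,0,0,0,0,55])

```text
t: 13.17
tool_pos: [0.556, 0.1349, 0.2257]
orientation: [3.058, 0.7, -0.061]
force: [0.4, -0.0, -4.1]
opening: 0.0623
gripper_force: 20.0
```

```bash
python3 plan.py .482 -.135 .22 -84.2
python3 - <<'E'
from h import *;from plant import robot
A=robot.read_camera("side");s=robot.read_state()
cn=masks(A,(0,135,60),(16,255,255),(250,80,450,245));pickle.dump((A,s,cn),open("o1.pkl","wb"));print(cv2.boundingRect(cn.astype(np.int32)),proj(A,s["tool_pos"]))
hull=cv2.convexHull(cn.astype(np.float32));ap=cv2.approxPolyDP(hull,2.5,True);print(ap[:,0].tolist())
# predict hull for pitch guesses
Rt=R.from_rotvec(s["orientation"]).as_matrix();g=s["tool_pos"]-.019*Rt[:,2]
S_=(DI@cn.T).max(1)+.3
def f(v):
    r=R.from_euler("ZYX",[np.radians(25.8),v[0],0]);return (DI@proj(A,box(.05,g-r.apply([v[1],0,v[2]]),r)).T).max(1)-S_
for p0 in(-.5,-.2,0,.2):
    q=least_squares(f,[p0,0,.035],loss="soft_l1");print(np.degrees(q.x[0]),q.x[1:],q.cost,np.abs(q.fun).max())
E
```

```text
t 13.1667 pos [0.556  0.1349 0.2257] yang -64.22 tilt 2.26 open 0.0623 gf 20.0 F [ 0.4 -0.  -4.1] q [ 0.15  0.09  1.52 -0.01  1.57  1.27]
shift mm [-183.7  210.9   11.9]
turn 19.98
after-turn shift [-100.9  261.1    5.7]
(319, 146, 39, 47) [[344.04981777 168.78372759]]
[[347.0, 146.0], [351.0, 148.0], [357.0, 176.0], [340.0, 192.0], [319.0, 172.0], [340.0, 149.0]]
-20.233376250925968 [0.00631353 0.04156165] 293.97631685583895 15.889616042973785
-20.228809163907247 [0.00631204 0.04156237] 293.9763169052285 15.889214658534854
-20.228069986581954 [0.0063118  0.04156249] 293.9763174221572 15.889149661536067
-20.229097526770385 [0.00631214 0.04156233] 293.9763167420269 15.889240126420816
```

play_rows(deltas=[-6,7,0,0,55,-12,14,0,0,55,-18,21,0,0,55,-20,23,0,0,55,-20,23,0,0,55,-20,23,0,0,55,-20,23,0,0,55,-20,23,0,0,55,-20,23,0,0,55,-15,17,0,0,55])

```text
t: 14.05
tool_pos: [0.4852, -0.1192, 0.229]
orientation: [3.059, 0.698, -0.069]
force: [0.2, 0.5, -2.4]
opening: 0.0616
gripper_force: 20.0
```

play_rows(deltas=[-9,10,0,2,55,-4,4,0,4,55,0,0,0,5,55,0,0,0,5,55,0,0,0,4,55,0,0,0,0,55,0,0,0,0,55])

```text
t: 14.63
tool_pos: [0.4806, -0.1352, 0.23]
orientation: [3.127, 0.161, -0.066]
force: [-0.4, -0.5, -2.8]
opening: 0.0618
gripper_force: 20.0
```

```bash
python3 plan.py .482 -.135 .15 -84.2
```

```text
t 14.6333 pos [ 0.4806 -0.1352  0.23  ] yang -84.09 tilt 2.47 open 0.0618 gf 20.0 F [-0.4 -0.5 -2.8] q [-0.36 -0.11  1.71 -0.03  1.58  1.11]
shift mm [ 4.8 -0.7 79.8]
turn 0.11
after-turn shift [ 1.4 -0.1 80. ]
```

play_rows(deltas=[1,0,15,0,55,1,0,25,0,55,1,0,30,0,55,1,0,25,0,55,0.5,0,12,0,55,0,0,6,0,55,0,0,0,0,55,0,0,0,0,55])

```text
t: 15.3
tool_pos: [0.4823, -0.1364, 0.1194]
orientation: [3.125, 0.159, -0.06]
force: [-0.2, 0.3, -2.6]
opening: 0.0616
gripper_force: 20.0
```

```bash
python3 plan.py .482 -.135 .078 -84.2
python3 - <<'E'
from h import *;from plant import robot
A=robot.read_camera("side");s=robot.read_state()
crop(A["pixels"],280,190,400,320,4.6,"pics/o2.png")
E
```

```text
t 15.3 pos [ 0.4823 -0.1364  0.1194] yang -84.17 tilt 2.3 open 0.0616 gf 20.0 F [-0.2  0.3 -2.6] q [-0.36 -0.03  1.84 -0.03  1.36  1.12]
shift mm [ 1.5 -1.9 41.4]
turn 0.03
after-turn shift [-0.1 -1.5 41.4]
```

View pics/o2.png

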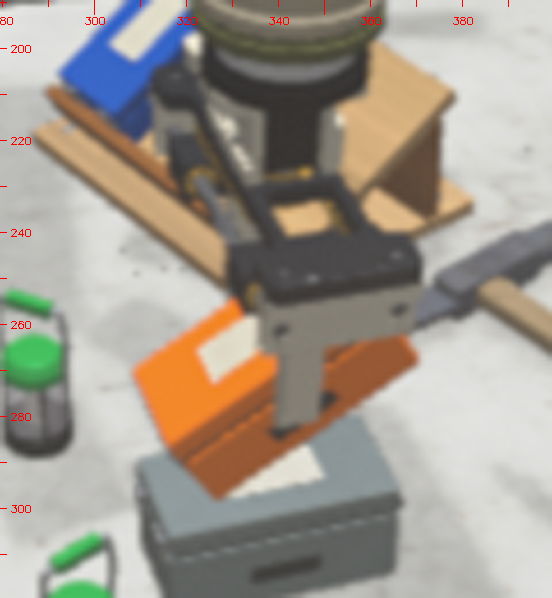

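The orange case hangs about 30° nose down, gripped at its middle, with its low edge at (326,297) just above the lid. Now I lower it with a light grip so it pivots flat.

play_rows(deltas=[0.3,-1,6,0,55,0.3,-0.5,5,0,55,0.1,0,3,0,55,0,0,2,0,55,0,0,2,0,55,0,0,2,0,55,0,0,0,0,55], newtons=10)

```text
t: 15.93
tool_pos: [0.484, -0.1353, 0.1003]
orientation: [3.125, 0.158, -0.053]
force: [3.4, -0.3, 3.7]
opening: 0.0617
gripper_force: 10.0
```

play_rows(deltas=[0,0,1,0,55,0,0,1,0,55,0,0,1,0,55,0,0,1,0,55,0,0,0,0,55])

```text
t: 16.35
tool_pos: [0.4848, -0.1356, 0.0972]
orientation: [3.124, 0.158, -0.05]
force: [7.1, 0.7, 8.3]
opening: 0.0619
gripper_force: 10.0
```

```bash
python3 plan.py .482 -.135 .078 -84.2
```

```text
t 16.35 pos [ 0.4848 -0.1356  0.0972] yang -84.21 tilt 1.98 open 0.0619 gf 10.0 F [7.1 0.7 8.3] q [-0.36 -0.01  1.86 -0.03  1.31  1.12]
shift mm [-2.1 -1.1 19.3]
turn -0.01
after-turn shift [-2.8 -0.9 19.2]
```

play_rows(deltas=[2,0,1,0,55,2,0,1.5,0,55,2,0,1.5,0,55,2,0,2,0,55,0,0,0,0,55], newtons=7)

```text
t: 16.77
tool_pos: [0.4888, -0.134, 0.0873]
orientation: [3.126, 0.158, -0.063]
force: [2.6, 0.4, 0.1]
opening: 0.062
gripper_force: 7.0
```

```bash
python3 plan.py .482 -.135 .078 -84.2
```

```text
t 16.7667 pos [ 0.4888 -0.134   0.0873] yang -84.2 tilt 2.4 open 0.062 gf 7.0 F [2.6 0.4 0.1] q [-0.35  0.02  1.85 -0.03  1.3   1.13]
shift mm [-6.5  0.2  9.6]
turn -0.0
after-turn shift [-6.9  0.3  9.3]
```

play_rows(deltas=[1.5,0,2,0,55,1.5,0,2,0,55,1,0,2,0,55,0.5,0,1.5,0,55,0,0,0,0,55])

```text
t: 17.18
tool_pos: [0.4924, -0.1335, 0.0793]
orientation: [3.127, 0.158, -0.065]
force: [0.9, 0.6, -2.8]
opening: 0.0621
gripper_force: 7.0
```

```bash
python3 plan.py .482 -.135 .078 -84.2
python3 - <<'E'
from h import *;from plant import robot
A=robot.read_camera("side");s=robot.read_state()
cn=masks(A,(0,135,60),(16,255,255),(290,230,400,330));h=cv2.approxPolyDP(cv2.convexHull(cn.astype(np.float32)),1.8,True)[:,0];print(h.tolist())
for cx in(.48,.50):print(proj(A,box(.05,np.array([cx,-.135,.06]),R.from_euler("z",5.8,degrees=True))).round(1).tolist())
E
```

```text
t 17.1833 pos [ 0.4924 -0.1335  0.0793] yang -84.21 tilt 2.44 open 0.0621 gf 7.0 F [ 0.9  0.6 -2.8] q [-0.35  0.04  1.85 -0.03  1.29  1.13]
shift mm [-10.5   0.4   1.8]
turn -0.01
after-turn shift [-10.5   0.4   1.3]
[[336.0, 268.0], [344.0, 282.0], [347.0, 298.0], [325.0, 303.0], [316.0, 273.0]]
[[316.0, 306.2], [315.5, 289.2], [308.5, 288.5], [307.8, 271.7], [366.9, 295.0], [367.7, 278.2], [357.6, 278.2], [358.2, 261.5]]
[[324.9, 304.9], [324.6, 287.9], [317.0, 287.3], [316.6, 270.6], [375.4, 293.8], [376.4, 276.9], [365.9, 277.0], [366.6, 260.4]]
```

```bash
cat > meas.py <<'E'
import sys
from h import *;from plant import robot
A=robot.read_camera("side");hsv=cv2.cvtColor(A["pixels"],cv2.COLOR_BGR2HSV)
col={"o":((0,135,60),(16,255,255),.05,.06),"b":((100,90,30),(135,255,255),.036,.11)}[sys.argv[1]]
m=cv2.inRange(hsv,col[0],col[1]);o=np.zeros_like(m);o[225:330,290:395]=m[225:330,290:395];o=cv2.morphologyEx(o,cv2.MORPH_OPEN,np.ones((3,3)))
P=np.argwhere(o)[:,::-1].astype(float);h=cv2.approxPolyDP(cv2.convexHull(P.astype(np.float32)),1.5,True)[:,0];print(h.tolist())
S_=(DI@P.T).max(1)+.3
def f(v):
    r=R.from_euler("ZY",[v[2],v[3]]);return (DI@proj(A,box(col[2],np.array([v[0],v[1],col[3]+(v[4])]),r)).T).max(1)-S_
g=lambda v:np.r_[f(v),(v[2]-.101)*40,v[4]*300]
q=least_squares(g,[.49,-.135,.1,0,0],loss="soft_l1");print("x y yaw pitch dz",q.x.round(4),"res",f(q.x)[::6].round(1))
pickle.dump(A,open("last.pkl","wb"))
E
python3 meas.py o
```

```text
[[372.0, 289.0], [324.0, 302.0], [315.0, 272.0], [335.0, 267.0], [371.0, 277.0]]
x y yaw pitch dz [ 0.5009 -0.0746  0.2382  0.2177 -0.0548] res [ 0.  -0.6  3.2 -0.1 -0.1  1.2  1.3 -0.9  0.3  1.8  4.8 -0.4]
```

play_rows(deltas=[0.5,0,1,0,55,0.3,0,1,0,55,0,0,0,0,55])

```text
t: 17.53
tool_pos: [0.4936, -0.1336, 0.0779]
orientation: [3.126, 0.158, -0.063]
force: [-0.8, 0.3, -2.4]
opening: 0.0622
gripper_force: 7.0
```

play_rows(deltas=[0,0,1,0,55,0,0,1,0,55,0,0,0,0,55])

```text
t: 17.78
tool_pos: [0.4943, -0.1339, 0.0765]
orientation: [3.126, 0.158, -0.06]
force: [1.3, 0.7, -0.9]
opening: 0.0619
gripper_force: 7.0
```

```bash
python3 plan.py .482 -.135 .078 -84.2; python3 meas.py o
```

```text
t 17.7833 pos [ 0.4943 -0.1339  0.0765] yang -84.21 tilt 2.3 open 0.0619 gf 7.0 F [ 1.3  0.7 -0.9] q [-0.35  0.04  1.85 -0.03  1.28  1.13]
shift mm [-12.4  -0.1  -1. ]
turn -0.01
after-turn shift [-12.3  -0.1  -1.5]
[[372.0, 292.0], [324.0, 302.0], [318.0, 284.0], [317.0, 271.0], [336.0, 268.0], [372.0, 278.0]]
x y yaw pitch dz [ 0.5071 -0.0635  0.1551  0.1649 -0.066 ] res [ 0.5 -0.7  2.1 -0.1  0.   0.   1.5 -0.6  0.   2.3  5.9 -0.8]
```

play_rows(deltas=[0,0,-2,0,55,0,0,-3,0,55,-3,0,-1,0,55,-4,0,0,0,55,-4,0,0,0,55,-2,0,0,0,55,0,0,0,0,55,0,0,0,0,55], newtons=12)

```text
t: 18.5
tool_pos: [0.481, -0.1351, 0.0828]
orientation: [3.126, 0.157, -0.062]
force: [0.5, 0.2, -2.3]
opening: 0.0619
gripper_force: 12.0
```

```bash
python3 plan.py .4815 -.135 .078 -84.2; python3 meas.py o
python3 - <<'E'
from h import *
a=pickle.load(open("c0.pkl","rb"))["side"]["pixels"];b=pickle.load(open("last.pkl","rb"))["pixels"]
t=a[303:326,312:352];r=cv2.matchTemplate(b[293:336,302:362],t,cv2.TM_CCOEFF_NORMED);_,v,_,l=cv2.minMaxLoc(r);print("grey shift px",l[0]-10,l[1]-10,v,r[l[1],max(l[0]-1,0):l[0]+2])
E
```

```text
t 18.5 pos [ 0.481  -0.1351  0.0828] yang -84.23 tilt 2.34 open 0.0619 gf 12.0 F [ 0.5  0.2 -2.3] q [-0.36  0.    1.88 -0.03  1.29  1.12]
shift mm [ 0.7 -0.1  4.8]
turn -0.03
after-turn shift [ 0.5 -0.1  4.8]
[[367.0, 290.0], [318.0, 301.0], [311.0, 271.0], [330.0, 267.0], [367.0, 276.0]]
x y yaw pitch dz [ 0.4932 -0.0671  0.1678  0.1586 -0.057 ] res [ 0.4 -0.3  2.3  0.3 -0.  -0.4  1.  -0.5  0.3  2.7  5.3 -1.2]
grey shift px 0 0 0.9994264841079712 [0.9668139  0.9994265  0.96995145]
```

play_rows(deltas=[-1,0,2,0,55,-0.5,0,2,0,55,0,0,1,0,55,0,0,0.8,0,55,0,0,0.7,0,55,0,0,0,0,55,0,0,0,0,55])

```text
t: 19.13
tool_pos: [0.4795, -0.1353, 0.0765]
orientation: [3.126, 0.158, -0.062]
force: [-0.7, 0.3, -3.6]
opening: 0.0619
gripper_force: 12.0
```

```bash
python3 plan.py .4815 -.135 .078 -84.2
```

```text
t 19.1333 pos [ 0.4795 -0.1353  0.0765] yang -84.21 tilt 2.34 open 0.0619 gf 12.0 F [-0.7  0.3 -3.6] q [-0.36  0.01  1.88 -0.03  1.28  1.12]
shift mm [ 1.9 -0.1 -1.6]
turn -0.01
after-turn shift [ 2.  -0.1 -1.5]
```

Still carried, so I lower it further in small steps.

play_rows(deltas=[0,0,0.7,0,55,0,0,0.7,0,55,0,0,0.6,0,55,0,0,0,0,55])

```text
t: 19.47
tool_pos: [0.4799, -0.1354, 0.0759]
orientation: [3.126, 0.158, -0.06]
force: [-5.1, 2.8, 9.5]
opening: 0.062
gripper_force: 12.0
```

play_rows(deltas=[0,0,0.7,0,55,0,0,0.7,0,55,0,0,0,0,55])

```text
t: 19.72
tool_pos: [0.4803, -0.1356, 0.0753]
orientation: [3.125, 0.158, -0.059]
force: [-6.9, 2.7, 14.8]
opening: 0.0626
gripper_force: 12.0
```

play_rows(deltas=[0,0,-1,0,55,0,0,-0.7,0,60,0,0,0,0,64,0,0,0,0,68,0,0,0,0,74,0,0,0,0,80,0,0,-10,0,80,0,0,-25,0,80,0,0,-40,0,80,0,0,-40,0,80])

```text
t: 20.55
tool_pos: [0.4826, -0.1333, 0.1903]
orientation: [3.127, 0.158, -0.066]
force: [1.0, -1.0, -0.2]
opening: 0.08
gripper_force: 0.0
```

play_rows(deltas=[0,0,-40,0,80,0,0,-40,0,80,0,0,-30,0,80,0,0,0,0,80])

```text
t: 20.88
tool_pos: [0.4909, -0.1332, 0.3087]
orientation: [3.121, 0.158, -0.043]
force: [1.3, -0.5, 0.5]
opening: 0.0801
gripper_force: 0.0
```

```bash
python3 plan.py .495 .25 .30 -64
python3 - <<'E'
from h import *;from plant import robot
A=robot.read_camera("side");hsv=cv2.cvtColor(A["pixels"],cv2.COLOR_BGR2HSV);pickle.dump(A,open("o3.pkl","wb"))
def mm(lo,hi,ex=None):
    m=cv2.inRange(hsv,lo,hi);o=np.zeros_like(m);o[230:330,295:385]=m[230:330,295:385];o=cv2.morphologyEx(o,cv2.MORPH_OPEN,np.ones((3,3)));return np.argwhere(o)[:,::-1].astype(float)
P=mm((0,120,60),(16,255,255));S_=(DI@P.T).max(1)+.4;print(cv2.approxPolyDP(cv2.convexHull(P.astype(np.float32)),1.5,True)[:,0].tolist())
f=lambda v:(DI@proj(A,box(.05,np.array([v[0],v[1],.06]),R.from_euler("ZY",[v[2],v[3]]))).T).max(1)-S_
q=least_squares(lambda v:np.r_[f(v),v[3]*100],[.48,-.135,.1,0],loss="soft_l1");print("orange",q.x.round(4),f(q.x)[::4].round(1))
a=pickle.load(open("c0.pkl","rb"))["side"]["pixels"];b=A["pixels"]
t=a[306:326,312:366];r=cv2.matchTemplate(b[296:336,302:376],t,cv2.TM_CCOEFF_NORMED);_,v,_,l=cv2.minMaxLoc(r);print("grey shift px",l[0]-10,l[1]-10,v)
s=[]
k=5;x0,y0,x1,y1=295,235,385,330
o=cv2.resize(b[y0:y1,x0:x1],None,fx=k,fy=k,interpolation=cv2.INTER_CUBIC);cv2.imwrite("pics/o3.png",o)
E
```

```text
t 20.8833 pos [ 0.4909 -0.1332  0.3087] yang -84.21 tilt 1.83 open 0.0801 gf 0.0 F [ 1.3 -0.5  0.5] q [-0.35 -0.12  1.57 -0.03  1.7   1.12]
shift mm [  42.8 -381.     2. ]
turn -20.21
after-turn shift [ 171.7 -342.7    8.7]
[[366.0, 294.0], [321.0, 304.0], [317.0, 303.0], [310.0, 273.0], [320.0, 231.0], [337.0, 242.0], [360.0, 265.0], [367.0, 278.0]]
orange [ 0.4831 -0.1229  0.0008 -0.0032] [ -0.3  -0.3  -0.6  -0.9  -3.1  -2.9  -1.3   0.2   1.1   0.7  -2.1 -14.7
 -25.6 -33.4 -21.8  -6.    3.3   0.2]
grey shift px 0 0 0.9996135830879211
```

The orange case sits flush: its corners (317,303), (366,294) and (310,273) match the grey footprint within about 1 px, and the grey case has not shifted. Now the blue case.

play_rows(deltas=[2,-12,0,0,85,4,-25,0,0,85,5,-36,0,0,85,5,-36,0,0,85,5,-36,0,0,85,5,-36,0,0,85,5,-36,0,0,85,4,-36,0,0,85,4,-36,0,0,85,3,-36,0,0,85])

```text
t: 21.77
tool_pos: [0.4953, 0.1975, 0.2927]
orientation: [3.125, 0.158, -0.067]
force: [0.2, 0.1, 0.5]
opening: 0.0848
gripper_force: 0.0
```

play_rows(deltas=[2,-30,0,-3,85,1,-18,0,-5,85,0,-6,0,-5,85,0,0,0,-5,85,0,0,0,-2.2,85,0,0,0,0,85,0,0,0,0,85])

```text
t: 22.35
tool_pos: [0.4917, 0.2493, 0.2927]
orientation: [3.057, 0.703, -0.069]
force: [0.3, 0.5, -0.3]
opening: 0.0853
gripper_force: 0.0
```

```bash
python3 plan.py .494 .247 .066 -64
```

```text
t 22.35 pos [0.4917 0.2493 0.2927] yang -64.09 tilt 2.52 open 0.0853 gf 0.0 F [ 0.3  0.5 -0.3] q [0.37 0.02 1.47 0.   1.69 1.49]
shift mm [ 11.    4.3 226.4]
turn -0.09
after-turn shift [  1.1   3.  226.7]
```

play_rows(deltas=[1,0.5,15,0,85,2,1,30,0,85,2,1,36,0,85,2,1,36,0,85,2,0.5,36,0,85,1,0,30,0,85,1,0,20,0,85,0,0,12,0,85,0,0,0,0,85,0,0,0,0,85])

```text
t: 23.18
tool_pos: [0.4958, 0.2473, 0.0791]
orientation: [3.057, 0.704, -0.065]
force: [-0.6, -0.7, 1.1]
opening: 0.0849
gripper_force: 0.0
```

```bash
python3 plan.py .494 .247 .066 -64
```

```text
t 23.1833 pos [0.4958 0.2473 0.0791] yang -64.08 tilt 2.4 open 0.0849 gf 0.0 F [-0.6 -0.7  1.1] q [0.37 0.16 1.72 0.   1.31 1.49]
shift mm [-1.2 -0.5 13.1]
turn -0.08
after-turn shift [-1.8 -0.6 13.1]
```

play_rows(deltas=[-0.5,0,4,0,85,-0.5,0,4,0,85,0,0,4,0,80,0,0,0,0,74,0,0,0,0,68,0,0,0,0,62,0,0,0,0,55,0,0,0,0,55,0,0,0,0,55], newtons=18)

```text
t: 23.93
tool_pos: [0.495, 0.2472, 0.0676]
orientation: [3.057, 0.705, -0.063]
force: [-0.1, 3.0, 2.2]
opening: 0.0619
gripper_force: 18.0
```

```bash
python3 plan.py .494 .247 .066 -64
```

```text
t 23.9333 pos [0.495  0.2472 0.0676] yang -64.02 tilt 2.3 open 0.0619 gf 18.0 F [-0.1  3.   2.2] q [0.37 0.17 1.73 0.   1.28 1.49]
shift mm [-0.9 -0.2  1.6]
turn -0.02
after-turn shift [-1.  -0.2  1.6]
```

play_rows(deltas=[0,0,-4,0,55,0,0,-8,0,55,0,0,-15,0,55,0,0,-25,0,55,0,0,-30,0,55,0,0,-35,0,55,0,0,-35,0,55,0,0,-30,0,55,0,0,-20,0,55,0,0,-10,0,55])

```text
t: 24.77
tool_pos: [0.5042, 0.2498, 0.2834]
orientation: [3.057, 0.705, -0.056]
force: [1.0, 0.4, -1.3]
opening: 0.0622
gripper_force: 18.0
```

play_rows(deltas=[0,0,0,2,55,0,0,0,5,55,0,0,0,6,55,0,0,0,5,55,0,0,0,2.2,55,0,0,0,0,55])

```text
t: 25.27
tool_pos: [0.5025, 0.2492, 0.2778]
orientation: [3.125, 0.155, -0.065]
force: [-0.3, -0.8, -2.6]
opening: 0.0621
gripper_force: 18.0
```

```bash
python3 plan.py .475 -.135 .27 -84.2
```

```text
t 25.2667 pos [0.5025 0.2492 0.2778] yang -84.33 tilt 2.47 open 0.0621 gf 18.0 F [-0.3 -0.8 -2.6] q [0.37 0.05 1.47 0.   1.67 1.84]
shift mm [-64.8 379.5  14.3]
turn -0.13
after-turn shift [-66.1 379.4   7.8]
```

play_rows(deltas=[-3,12,0,0,55,-6,25,0,0,55,-8,36,0,0,55,-8,38,0,0,55,-8,38,0,0,55,-8,38,0,0,55,-8,38,0,0,55,-8,38,0,0,55,-8,38,0,0,55,-7,36,0,0,55])

```text
t: 26.1
tool_pos: [0.464, -0.0954, 0.2847]
orientation: [3.125, 0.16, -0.062]
force: [0.6, -1.0, -2.8]
opening: 0.0617
gripper_force: 18.0
```

play_rows(deltas=[-6,26,0,0,55,-3,13,5,0,55,-1,3,15,0,55,0,0,20,0,55,0,0,20,0,55,0,0,20,0,55,0,0,10,0,55,0,0,0,0,55,0,0,0,0,55])

```text
t: 26.85
tool_pos: [0.4557, -0.137, 0.1957]
orientation: [3.126, 0.159, -0.063]
force: [1.3, -0.1, -2.8]
opening: 0.062
gripper_force: 18.0
```

```bash
python3 plan.py .458 -.135 .146 -84.2
python3 - <<'E'
from h import *;from plant import robot
A=robot.read_camera("side");m=cv2.inRange(cv2.cvtColor(A["pixels"],cv2.COLOR_BGR2HSV),(100,90,30),(135,255,255));m=cv2.morphologyEx(m,cv2.MORPH_OPEN,np.ones((3,3)));o=np.zeros_like(m);o[200:310,280:400]=m[200:310,280:400]
P=np.argwhere(o)[:,::-1];print(cv2.approxPolyDP(cv2.convexHull(P.astype(np.float32)),1.5,True)[:,0].tolist())
s=robot.read_state();g=s["tool_pos"]-.019*R.from_rotvec(s["orientation"]).as_matrix()[:,2]
r=R.from_euler("ZY",[5.8,-30],degrees=True);print(proj(A,box(.036,g-r.apply([0,0,.0285]),r)).round(1).tolist())
E
```

```text
t 26.85 pos [ 0.4557 -0.137   0.1957] yang -84.18 tilt 2.4 open 0.062 gf 18.0 F [ 1.3 -0.1 -2.8] q [-0.38 -0.16  1.82 -0.03  1.52  1.09]
shift mm [ 4.6 -2.2 49.5]
turn 0.02
after-turn shift [ 2.5 -1.7 49.7]
[[357.0, 240.0], [316.0, 268.0], [312.0, 268.0], [305.0, 261.0], [299.0, 245.0], [319.0, 231.0], [356.0, 234.0]]
[[314.5, 270.8], [305.8, 260.8], [306.7, 253.7], [298.1, 243.7], [361.9, 238.7], [354.1, 227.9], [352.1, 222.7], [344.3, 212.0]]
```

play_rows(deltas=[1,-1,8,0,55,1,-1,12,0,55,1,0,12,0,55,1,0,8,0,55,0.5,0,4,0,55,0,0,2,0,55,0,0,1.5,0,55,0,0,0,0,55], newtons=8)

```text
t: 27.57
tool_pos: [0.4587, -0.1351, 0.148]
orientation: [3.126, 0.158, -0.062]
force: [0.6, -0.3, -3.0]
opening: 0.0621
gripper_force: 8.0
```

play_rows(deltas=[0,0,1.5,0,55,0,0,1.5,0,55,0,0,0,0,55])

```text
t: 27.82
tool_pos: [0.4588, -0.1353, 0.1455]
orientation: [3.125, 0.158, -0.06]
force: [-0.2, 0.5, -0.9]
opening: 0.0618
gripper_force: 8.0
```

```bash
python3 plan.py .458 -.135 .1195 -84.2
```

```text
t 27.8167 pos [ 0.4588 -0.1353  0.1455] yang -84.21 tilt 2.31 open 0.0618 gf 8.0 F [-0.2  0.5 -0.9] q [-0.37 -0.12  1.88 -0.03  1.42  1.1 ]
shift mm [ 0.2 -0.6 26. ]
turn -0.01
after-turn shift [-0.8 -0.4 26. ]
```

play_rows(deltas=[2.7,0,2,0,55,2.7,0,2,0,55,2.3,0,2,0,55,2.2,0,2,0,55,1.9,0,2,0,55,1.8,0,2,0,55,0,0,0,0,55], newtons=6)

```text
t: 28.4
tool_pos: [0.4717, -0.1337, 0.132]
orientation: [3.126, 0.158, -0.063]
force: [0.1, 0.8, -2.1]
opening: 0.0623
gripper_force: 6.0
```

```bash
python3 plan.py .481 -.135 .1195 -84.2
```

```text
t 28.4 pos [ 0.4717 -0.1337  0.132 ] yang -84.2 tilt 2.37 open 0.0623 gf 6.0 F [ 0.1  0.8 -2.1] q [-0.36 -0.07  1.86 -0.03  1.39  1.11]
shift mm [ 9.7  2.1 12.1]
turn -0.0
after-turn shift [ 9.2  2.2 12.5]
```

play_rows(deltas=[1.7,0.3,2,0,55,1.6,0.3,2,0,55,1.4,0.3,2,0,55,1.4,0.3,2,0,55,1.2,0,2,0,55,0.7,0,1,0,55,0,0,0,0,55])

```text
t: 28.98
tool_pos: [0.4792, -0.1346, 0.1214]
orientation: [3.126, 0.158, -0.062]
force: [-1.5, 0.6, 1.4]
opening: 0.0624
gripper_force: 6.0
```

```bash
python3 plan.py .481 -.135 .1195 -84.2
cat > mb.py <<'E'
from h import *;from plant import robot
A=robot.read_camera("side");hsv=cv2.cvtColor(A["pixels"],cv2.COLOR_BGR2HSV)
def hull(lo,hi,bx):
    m=cv2.inRange(hsv,lo,hi);m=cv2.morphologyEx(m,cv2.MORPH_OPEN,np.ones((3,3)));o=np.zeros_like(m);x0,y0,x1,y1=bx;o[y0:y1,x0:x1]=m[y0:y1,x0:x1]
    P=np.argwhere(o)[:,::-1];return cv2.approxPolyDP(cv2.convexHull(P.astype(np.float32)),1.5,True)[:,0].tolist()
print("blue",hull((100,90,30),(135,255,255),(285,200,400,310)));print("orange",hull((0,120,60),(16,255,255),(300,272,385,315)))
for h,z in((.036,.11),(.05,.06)):print(proj(A,box(h,np.array([.482,-.135,z]),R.from_euler("z",5.8,degrees=True))).round(1).tolist())
E
python3 mb.py
```

```text
t 28.9833 pos [ 0.4792 -0.1346  0.1214] yang -84.21 tilt 2.37 open 0.0624 gf 6.0 F [-1.5  0.6  1.4] q [-0.36 -0.04  1.85 -0.03  1.37  1.12]
shift mm [1.8 0.6 1.9]
turn -0.01
after-turn shift [1.7 0.6 1.9]
blue [[365.0, 276.0], [316.0, 286.0], [310.0, 272.0], [308.0, 260.0], [331.0, 256.0], [365.0, 262.0]]
orange [[367.0, 278.0], [366.0, 294.0], [321.0, 304.0], [317.0, 303.0], [315.0, 296.0], [318.0, 288.0]]
[[316.4, 289.0], [316.0, 276.2], [308.7, 271.6], [308.2, 259.0], [368.6, 278.0], [369.2, 265.3], [359.0, 261.4], [359.4, 248.9]]
[[316.9, 306.0], [316.4, 289.0], [309.4, 288.4], [308.7, 271.6], [367.8, 294.9], [368.6, 278.0], [358.5, 278.1], [359.0, 261.4]]
```

play_rows(deltas=[0,0,-2,0,55,1.5,0,-1,0,55,2,0,0,0,55,0,0,0,0,55,0,0,1,0,55,0,0,1,0,55,0,0,1,0,55,0,0,0.5,0,55,0,0,0,0,55], newtons=10)

```text
t: 29.78
tool_pos: [0.4827, -0.1341, 0.1214]
orientation: [3.126, 0.158, -0.061]
force: [-3.0, 0.4, 6.0]
opening: 0.0619
gripper_force: 10.0
```

```bash
python3 plan.py .482 -.135 .12 -84.2; python3 mb.py
```

```text
t 29.7833 pos [ 0.4827 -0.1341  0.1214] yang -84.21 tilt 2.34 open 0.0619 gf 10.0 F [-3.   0.4  6. ] q [-0.35 -0.03  1.84 -0.03  1.37  1.12]
shift mm [-0.8  0.9  1.4]
turn -0.01
after-turn shift [-0.8  0.9  1.4]
blue [[367.0, 275.0], [318.0, 286.0], [311.0, 272.0], [310.0, 260.0], [333.0, 256.0], [367.0, 262.0]]
orange [[367.0, 278.0], [366.0, 294.0], [321.0, 304.0], [317.0, 303.0], [312.0, 283.0]]
[[316.4, 289.0], [316.0, 276.2], [308.7, 271.6], [308.2, 259.0], [368.6, 278.0], [369.2, 265.3], [359.0, 261.4], [359.4, 248.9]]
[[316.9, 306.0], [316.4, 289.0], [309.4, 288.4], [308.7, 271.6], [367.8, 294.9], [368.6, 278.0], [358.5, 278.1], [359.0, 261.4]]
```

Blue is down with 6 N of contact force, and its corners at columns 318 and 367 line up with orange at 317 and 366.5. I release it and retract.

play_rows(deltas=[0,0,-0.5,0,55,0,0,0,0,60,0,0,0,0,64,0,0,0,0,68,0,0,0,0,74,0,0,0,0,80,0,0,-10,0,80,0,0,-25,0,80,0,0,-40,0,80,0,0,-40,0,80])

```text
t: 30.67
tool_pos: [0.4861, -0.1322, 0.2368]
orientation: [3.127, 0.158, -0.066]
force: [0.4, -0.1, 0.4]
opening: 0.08
gripper_force: 0.0
```

play_rows(deltas=[0,0,-30,0,80,0,-20,0,0,80,0,-40,0,0,80,0,-40,0,0,80,0,-40,0,0,80,0,-40,0,0,80,0,-40,0,0,80,0,-30,0,0,80,0,0,0,0,80,0,0,0,0,80])

```text
t: 31.5
tool_pos: [0.4629, 0.1179, 0.2645]
orientation: [3.125, 0.163, -0.06]
force: [1.2, 0.6, 0.1]
opening: 0.0802
gripper_force: 0.0
```

```bash
python3 mb.py; python3 plan.py
python3 - <<'E'
from h import *;from plant import robot
B=robot.read_camera("top");A=robot.read_camera("side")
for n,c,hl in(("top",B,None),("side",A,None)):
    m=cv2.inRange(cv2.cvtColor(c["pixels"],cv2.COLOR_BGR2HSV),(100,90,30),(135,255,255));m=cv2.morphologyEx(m,cv2.MORPH_OPEN,np.ones((3,3)));x0,y0,x1,y1=(345,215,400,280) if n=="top" else (285,230,400,310);o=np.zeros_like(m);o[y0:y1,x0:x1]=m[y0:y1,x0:x1]
    P=np.argwhere(o)[:,::-1].astype(np.float32)
    if len(P): print(n,cv2.minAreaRect(P),proj(c,box(.036,np.array([.482,-.135,.11]),R.from_euler("z",5.8,degrees=True))).mean(0))
a=pickle.load(open("c0.pkl","rb"))["side"]["pixels"];b=A["pixels"]
t=a[306:326,312:366];r=cv2.matchTemplate(b[296:336,302:376],t,cv2.TM_CCOEFF_NORMED);_,v,_,l=cv2.minMaxLoc(r);print("grey",l[0]-10,l[1]-10,v)
H=np.hstack([cv2.resize(b[200:440,270:430],None,fx=2.4,fy=2.4),cv2.resize(B["pixels"][200:440,330:490],None,fx=2.4,fy=2.4)]);cv2.imwrite("pics/end.png",H)
E
```

```text
blue [[367.0, 275.0], [318.0, 286.0], [312.0, 272.0], [310.0, 260.0], [359.0, 251.0], [367.0, 262.0]]
orange [[367.0, 278.0], [366.0, 294.0], [321.0, 304.0], [317.0, 303.0], [312.0, 283.0]]
[[316.4, 289.0], [316.0, 276.2], [308.7, 271.6], [308.2, 259.0], [368.6, 278.0], [369.2, 265.3], [359.0, 261.4], [359.4, 248.9]]
[[316.9, 306.0], [316.4, 289.0], [309.4, 288.4], [308.7, 271.6], [367.8, 294.9], [368.6, 278.0], [358.5, 278.1], [359.0, 261.4]]
t 31.55 pos [0.4632 0.1167 0.2643] yang -84.11 tilt 2.32 open 0.0799 gf 0.0 F [ 1.  -0.4 -0. ] q [ 0.15 -0.18  1.71 -0.01  1.65  1.61]
top ((377.6834411621094, 242.87557983398438), (42.2263069152832, 22.533912658691406), 82.40535736083984) [377.76442714 245.00005662]
side ((339.58758544921875, 267.66583251953125), (28.326440811157227, 55.98334503173828), 78.11134338378906) [338.16907883 268.70362821]
grey 0 0 0.9997768998146057
```

View pics/end.png

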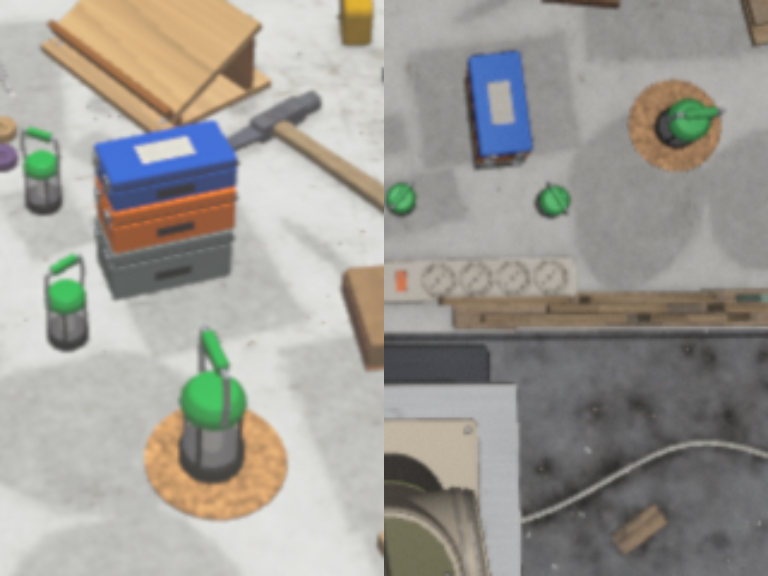

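The column stands square: the handle marks line up at (176,190), (176,228) and (172,270). The lantern is upright on the mat at (212,440), and the arm is clear.

```bash
python3 -c "
from plant import robot
print(robot.close_job())"
```

```text
the job is handed in; nothing more can be done
None
```

The job is handed in, with no verdict returned: the lantern is upright on the cork mat, the orange and blue cases are stacked flush on the grey one to within about 5 mm, and the grey case shows no shift in the camera images.

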